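# Line up the toiletry bottles by height on the washstand board

### The arm

A 6-joint arm with a two-finger parallel gripper is mounted at the origin on the work surface. World frame = base frame: x ahead of the robot, y to its left, z up, the work surface at z = 0. Lengths are in m, angles in rad, forces in N, time in s.
With the tool pointing down it reaches from about 0.35 to 0.875 m from the base axis. Payload 15.5 kg.
Tool frame: the origin (TCP) lies on the centre line of the jaws, within the pads' length; the fingertips stand 14 mm ahead of it and the grasp point (between the pads) lies 5 mm behind it; z points along the fingers, y is the line along which they close (so a half turn about z gives the same grasp; the last joint's range is limited). The gripper opens to 85 mm and grips with 20 to 120 N. Pads are 22 mm wide; open, the fingers measure 114 mm over their backs; the gripper's body (76 mm by 85 mm) begins 54 mm behind the grasp point. The pads swing forward as they close: fully open they stand 13 mm farther back than shut.
Start: joints at [1.232, 0.494, 1.345, -0, 1.302, -0.096], TCP at [0.151, 0.607, 0.245] pointing down, gripper open.
Joint ranges: [-2.91, 2.91], [-0.82, 2.16], [0.22, 2.67], [-1.22, 4.37], [0.12, 2.79], [-3.08, 3.08]. Speed limits (rad/s): [1.89, 1.89, 2.57, 3.01, 3.01, 3.01].

### API

Orientations are given as a unit quaternion [x, y, z, w].
In Python, from station import bot, camera, get_calibration, finish_job gives the robot as it stands.
- The arm moves only by the tool arm_command, never from a script. Its argument "motion" is a list that holds one entry, the list of rows, each a list of 7 numbers: the finger opening in m, from 0 to 0.0854, then the shift along the world's x, y, z in m, then the turn, a rotation vector about the world's x, y, z in degrees. A call has 1 to 12 rows; each row shifts and turns the commanded pose from where the row before left it; what a row does not reach is not made up. A row lasts 1/10 s, in which the tool goes at most 50 mm and 8.59 degrees, less where a joint would pass 70% of its speed; a pose out of reach is approached as far as the arm can. A call is refused whole if a number of a shift passes 0.05 or a number of a turn 8.59, either way. A call with a gripper value outside its range is refused whole. The fingers move at their own pace and stop on an object; the grip force is fixed at half the most. Time passes only in rows, so rows that do not move let the fingers close. It gives the time, the measured TCP pose, the force, the opening and the grip force at its end, in the units of the state.
- bot.sense(): the state, without advancing time (a new reading comes with each control period).
- camera(name): name is "scene" or "side" or "wrist"; returns the picture (400x640x3 uint8, red, green, blue); there is no depth.
- get_calibration(name): a dict with "fx", "fy", "cx", "cy" (pixels), "view" (4x4, takes a point from world to camera coordinates). Camera axes: x right, y up, looking along -z (the intrinsics and any distortion apply to the point x, -y, -z); pixel columns grow to the right and rows downward; lengths in m; the calibration is good to about 2 mm. A picture is of the moment at which its call begins: read the wrist's pose just before it. get_calibration takes no time and is no camera call; for the wrist camera it gives the pose at the moment of the call.
- finish_job(): hands the job in; it is judged then, once.
The state is a dict: "time": time; "qpos": joint angles; "joint_vel": joint speeds; "joint_efforts": joint torques, N m; "tool_pos": TCP position; "eef_rot": TCP orientation; "wrist_force": force on the tool from outside, world axes, zero at the start; "moment": the same for the moment, N m; "opening": finger opening in m; "finger_force": force on a finger pad.
Only numpy, scipy, OpenCV 4.12 (cv2) and the standard library are available. Lean on these libraries where they do the work, as an engineer would, in place of code of your own. Each camera call takes 0.05 s, during which the arm holds its last target. There are 200 camera calls.

### The job

Line up the four toiletry bottles on the row of coasters in order of height, the tallest on the coaster next to the compact mirror and the shortest at the far end from it, each standing upright and centred on its own coaster. Do not tip any bottle over, and leave the white tumbler standing where it is.

Things in the scene. Friction and masses are not known exactly. Their poses are not given: they have to be found in the camera images.
- bottle_green: Loose upright round toiletry bottle, green with a white cap; straight body 46 mm in diameter, 106 mm tall in all, of which the top 16 mm is the narrower cap (37 mm). Origin at the centre of its underside, z up. Roughly 60 to 220 g, stands on the counter (z = 0) at the start.
- bottle_blue: Loose upright round toiletry bottle, blue with a white cap; straight body 50 mm in diameter, 88 mm tall in all, of which the top 14 mm is the narrower cap (40 mm). Origin at the centre of its underside, z up. Roughly 60 to 220 g, stands on the counter (z = 0) at the start.
- bottle_amber: Loose upright round toiletry bottle, amber-brown with a black cap; straight body 44 mm in diameter, 70 mm tall in all, of which the top 14 mm is the narrower cap (35 mm). Origin at the centre of its underside, z up. Roughly 60 to 220 g, stands on the counter (z = 0) at the start.
- bottle_pink: Loose upright round toiletry bottle, pink with a silver cap; straight body 50 mm in diameter, 52 mm tall in all, of which the top 14 mm is the narrower cap (40 mm). Origin at the centre of its underside, z up. Roughly 60 to 220 g, stands on the counter (z = 0) at the start.
- coaster_black: Fixed flat black round coaster, 64 mm in diameter, 2 mm thick; one of four in a straight row about 85 mm apart on a pale wooden board 12 mm thick (100 x 500 mm), so its top is 14 mm above the counter. Origin at the centre of its underside (12 mm above the counter). The order of the colours along the row varies and the colour has no meaning.
- coaster_white: Fixed flat white round coaster, 64 mm in diameter, 2 mm thick; one of four in a straight row about 85 mm apart on a pale wooden board 12 mm thick (100 x 500 mm), so its top is 14 mm above the counter. Origin at the centre of its underside (12 mm above the counter). The order of the colours along the row varies and the colour has no meaning.
- coaster_yellow: Fixed flat yellow round coaster, 64 mm in diameter, 2 mm thick; one of four in a straight row about 85 mm apart on a pale wooden board 12 mm thick (100 x 500 mm), so its top is 14 mm above the counter. Origin at the centre of its underside (12 mm above the counter). The order of the colours along the row varies and the colour has no meaning.
- coaster_lilac: Fixed flat lilac round coaster, 64 mm in diameter, 2 mm thick; one of four in a straight row about 85 mm apart on a pale wooden board 12 mm thick (100 x 500 mm), so its top is 14 mm above the counter. Origin at the centre of its underside (12 mm above the counter). The order of the colours along the row varies and the colour has no meaning.
- compact: Fixed open compact mirror, dark red with a skin-coloured powder pan, base 66 mm in diameter and 9 mm thick, its round hinged flap standing up at its far side from the robot to about 70 mm above the board. It stands on the board at one end of the row, left or right, 85 mm beyond the end coaster (a soap dish stands at the other end). Origin at the centre of the underside of its base.
- tumbler: Loose white ceramic open tumbler standing among the bottles, 72 mm in diameter at the rim, 90 mm tall, about 250 g. Not part of the row: it stays where it is. Origin at the centre of its underside, z up.

How it is judged:
At the end, for the whole second after the job is handed in: Going along the row from the compact mirror: green (106 mm), blue (88), amber (70) and pink (52) bottle, each standing on its coaster with its centre within 12 mm of the coaster's centre, upright within 0.1 rad and at rest; the tumbler upright and within 30 mm of where it stood (((horizontal distance between bottle_green and coaster_black below 0.012 m and z of bottle_green in the frame of coaster_black between -0.002 and 0.006 m) or (horizontal distance between bottle_green and coaster_white below 0.012 m and z of bottle_green in the frame of coaster_white between -0.002 and 0.006 m) or (horizontal distance between bottle_green and coaster_yellow below 0.012 m and z of bottle_green in the frame of coaster_yellow between -0.002 and 0.006 m) or (horizontal distance between bottle_green and coaster_lilac below 0.012 m and z of bottle_green in the frame of coaster_lilac between -0.002 and 0.006 m)) and horizontal distance between bottle_green and compact below 0.1275 m and angle between each of bottle_green, bottle_blue, bottle_amber, bottle_pink, tumbler's own z axis and vertical below 0.1 rad and linear speed of each of bottle_green, bottle_blue, bottle_amber, bottle_pink below 0.02 m/s and angular speed of each of bottle_green, bottle_blue, bottle_amber, bottle_pink below 0.2 rad/s and ((horizontal distance between bottle_blue and coaster_black below 0.012 m and z of bottle_blue in the frame of coaster_black between -0.002 and 0.006 m) or (horizontal distance between bottle_blue and coaster_white below 0.012 m and z of bottle_blue in the frame of coaster_white between -0.002 and 0.006 m) or (horizontal distance between bottle_blue and coaster_yellow below 0.012 m and z of bottle_blue in the frame of coaster_yellow between -0.002 and 0.006 m) or (horizontal distance between bottle_blue and coaster_lilac below 0.012 m and z of bottle_blue in the frame of coaster_lilac between -0.002 and 0.006 m)) and horizontal distance between bottle_blue and compact between 0.1275 and 0.2125 m and ((horizontal distance between bottle_amber and coaster_black below 0.012 m and z of bottle_amber in the frame of coaster_black between -0.002 and 0.006 m) or (horizontal distance between bottle_amber and coaster_white below 0.012 m and z of bottle_amber in the frame of coaster_white between -0.002 and 0.006 m) or (horizontal distance between bottle_amber and coaster_yellow below 0.012 m and z of bottle_amber in the frame of coaster_yellow between -0.002 and 0.006 m) or (horizontal distance between bottle_amber and coaster_lilac below 0.012 m and z of bottle_amber in the frame of coaster_lilac between -0.002 and 0.006 m)) and horizontal distance between bottle_amber and compact between 0.2125 and 0.2975 m and ((horizontal distance between bottle_pink and coaster_black below 0.012 m and z of bottle_pink in the frame of coaster_black between -0.002 and 0.006 m) or (horizontal distance between bottle_pink and coaster_white below 0.012 m and z of bottle_pink in the frame of coaster_white between -0.002 and 0.006 m) or (horizontal distance between bottle_pink and coaster_yellow below 0.012 m and z of bottle_pink in the frame of coaster_yellow between -0.002 and 0.006 m) or (horizontal distance between bottle_pink and coaster_lilac below 0.012 m and z of bottle_pink in the frame of coaster_lilac between -0.002 and 0.006 m)) and horizontal distance between bottle_pink and compact above 0.2975 m and distance of tumbler from where it was at the start of the episode below 0.03 m); the robot touches nothing.
It fails at once if the tumbler or a bottle was tipped over (angle between any of bottle_green, bottle_blue, bottle_amber, bottle_pink, tumbler's own z axis and vertical above 0.8 rad).
It fails at once if the tumbler was moved away (distance of tumbler from where it was at the start of the episode above 0.05 m).
It also fails if it takes over 102 s, if anything falls off the work surface, if the arm or the gripper's body presses on something with over 40 N, if the wrist force passes 120 N, or if a joint passes its speed limit or range.

## Working session

There is one attempt and no reset: what is moved stays moved. The work goes in short steps, Python scripts to look and compute and a tool call to move; the robot and the scene stay as the last step left them, time stands still between calls to the robot, and variables do not carry over. Pictures are saved under pics/ and viewed, at most 14 in all, crops included, and the job is handed in when it is done.

Besides the shell and the picture viewer there is one more tool, called after ">>>" as name(argument=value, ...) on one line, values as JSON. arm_command: Moves the arm, as the interface text tells. Its arguments: {"type":"object","properties":{"motion":{"type":"array","items":{"type":"array","items":{"type":"array","items":{"type":"number"}}}}},"required":["motion"]}

```bash
ls; mkdir -p pics
python3 - <<'E'
from station import bot,camera,get_calibration
import cv2,json
s=bot.sense();print(s['time'],s['tool_pos'],s['eef_rot'],s['opening'])
for n in("scene","side"):
    cv2.imwrite(f"pics/{n}0.png",camera(n)[:,:,::-1]);c=get_calibration(n);print(n,c)
E
```

```text
pics
0.0 [0.15077364 0.60617866 0.24469583] [ 1.21618845e-01  9.92576684e-01 -6.07166371e-04 -1.17046876e-04] 0.08495267682620165
scene {'fx': 373.90226810660107, 'fy': 373.90226810660107, 'cx': 315.4926277555319, 'cy': 199.91948351434678, 'view': array([[-0.87545264,  0.48322512, -0.00872669,  0.50496751],
       [-0.30157272, -0.53206732,  0.79117524,  0.13861438],
       [ 0.37767256,  0.69526818,  0.61152726, -0.99182234],
       [ 0.        ,  0.        ,  0.        ,  1.        ]])}
side {'fx': 492.35906284359737, 'fy': 492.35906284359737, 'cx': 315.9306781874819, 'cy': 205.48471786180693, 'view': array([[ 0.77060694, -0.63729071,  0.00504837, -0.43002239],
       [ 0.4073935 ,  0.49867773,  0.76508239, -0.24084957],
       [-0.49009741, -0.58752112,  0.64391262, -0.93673917],
       [ 0.        ,  0.        ,  0.        ,  1.        ]])}
```

View pics/scene0.png

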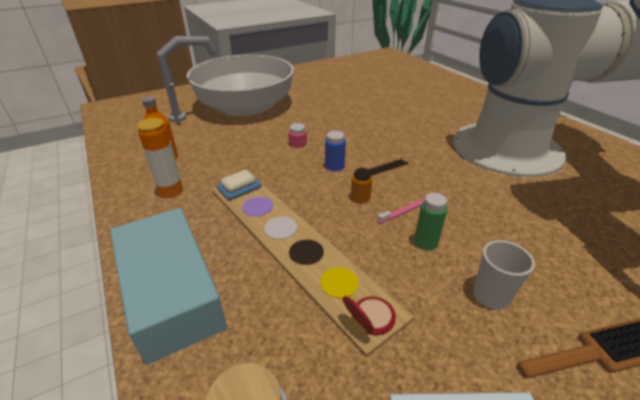

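View pics/side0.png

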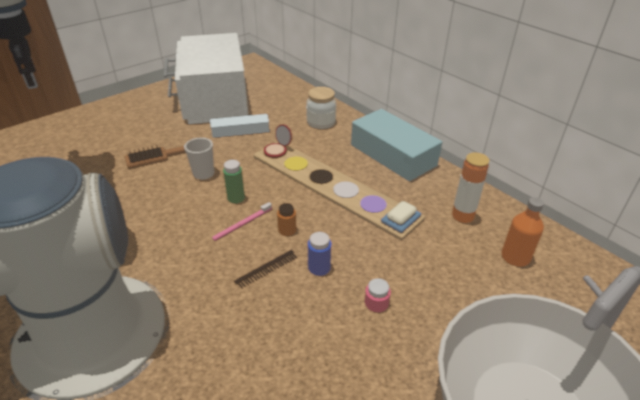

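The scene view shows the compact at the yellow end (375,315). From there the coasters run yellow (340,282), black (306,251), white (281,228), lilac (258,206). The bottles are green (430,222), amber (361,185), blue (335,151) and pink (297,135), with the tumbler at (500,275). The side view agrees with this. Next I'll measure positions.

```bash
cat > h.py <<'E'
import numpy as np,cv2
def ray(c,uv,z):
    V=np.array(c['view']);R=V[:3,:3];o=-R.T@V[:3,3]
    d=R.T@np.array([(uv[0]-c['cx'])/c['fx'],-(uv[1]-c['cy'])/c['fy'],-1])
    return o+d*(z-o[2])/d[2],o
def proj(c,p):
    q=np.array(c['view'])@np.append(p,1);return c['cx']-c['fx']*q[0]/q[2],c['cy']+c['fy']*q[1]/q[2]
def blob(hsv,box,lo,hi):
    x0,y0,x1,y1=box;m=np.zeros(hsv.shape[:2],np.uint8)
    m[y0:y1,x0:x1]=cv2.inRange(hsv[y0:y1,x0:x1],np.array(lo),np.array(hi))
    n,l,s,c=cv2.connectedComponentsWithStats(m);
    if n<2:return None,None,0
    k=1+s[1:,4].argmax();return c[k],(l==k),s[k,4]
C=dict(yellow=((22,180,90),(34,255,255)),black=((0,0,0),(179,255,60)),white=((0,0,120),(179,50,255)),lilac=((120,50,90),(150,255,255)))
B=dict(green=((55,70,20),(90,255,255),.023,.09),blue=((110,100,30),(130,255,255),.025,.074),amber=((3,120,20),(18,255,255),.022,.056),pink=((165,90,60),(179,255,255),.025,.038))
E
python3 - <<'E'
from h import *
from station import get_calibration
boxes=dict(scene=dict(yellow=(315,262,365,302),black=(284,235,328,268),white=(260,212,302,242),lilac=(238,192,278,220),
 green=(405,185,455,260),blue=(315,125,355,180),amber=(345,160,378,208),pink=(280,118,315,155)),
 side=dict(yellow=(278,150,314,174),black=(305,165,337,189),white=(329,178,363,200),lilac=(356,192,391,216),
 green=(215,155,255,210),blue=(300,225,340,280),amber=(270,198,303,240),pink=(357,272,397,318)))
for n in boxes:
    c=get_calibration(n);hsv=cv2.cvtColor(cv2.imread(f'pics/{n}0.png'),cv2.COLOR_BGR2HSV)
    for k,b in boxes[n].items():
        if k in C:
            uv,m,a=blob(hsv,b,*C[k]);
            if a:print(n,k,a,uv.round(1),ray(c,uv,.014)[0].round(4))
        else:
            lo,hi,r,h=B[k];uv,m,a=blob(hsv,b,lo,hi)
            if not a: print(k,'none');continue
            p,o=ray(c,uv,0);th=p[:2]-o[:2];th/=np.linalg.norm(th)
            # lowest point: pixel of mask closest to the camera on z=0
            P=[ray(c,(u,v+.5),0)[0][:2]@th for v,u in np.argwhere(m)]
            foot=np.min(P);base=o[:2]+th*(foot-o[:2]@th+r)
            print(n,k,a,uv.round(1),base.round(4))
E
```

```text
scene yellow 925 [338.9 282.1] [0.6315 0.1794 0.014 ]
scene black 568 [305.8 251.8] [0.6468 0.0909 0.014 ]
scene white 550 [280.2 227.3] [0.6597 0.0079 0.014 ]
scene lilac 433 [257.2 206. ] [ 0.6737 -0.0765  0.014 ]
scene green 777 [430.1 227.7] [0.4245 0.1662]
scene blue 476 [334.6 155.4] [ 0.4371 -0.1555]
scene amber 1425 [360.7 184.8] [0.4703 0.0036]
scene pink 219 [297.3 138.9] [ 0.4665 -0.302 ]
side white 328 [345.7 189.3] [0.6604 0.0048 0.014 ]
side lilac 297 [372.8 203.6] [ 0.6736 -0.0795  0.014 ]
side green 29 [231.8 173.7] [0.487  0.2741]
side blue 61 [318.2 249.3] [ 0.4873 -0.0938]
side amber 411 [286.5 223.3] [ 0.4628 -0.0073]
side pink 304 [376.3 301.4] [ 0.4749 -0.2927]
```

>>> arm_command(motion=[[[0.085,0.022,-0.037,0.004,0,0,-5.6],[0.085,0.022,-0.037,0.004,0,0,-5.6],[0.085,0.022,-0.037,0.004,0,0,-5.6],[0.085,0.022,-0.037,0.004,0,0,-5.6],[0.085,0.022,-0.037,0.004,0,0,-5.6],[0.085,0.022,-0.037,0.004,0,0,-5.6],[0.085,0.022,-0.037,0.004,0,0,-5.6],[0.085,0.022,-0.037,0.004,0,0,-5.6],[0.085,0.022,-0.037,0.004,0,0,-5.6],[0.085,0.022,-0.037,0.004,0,0,-5.6],[0.085,0.022,-0.037,0.004,0,0,-5.6],[0.085,0.022,-0.037,0.004,0,0,-5.6]]])

```text
time: 1.3
tool_pos: [0.4153, 0.1608, 0.2934]
eef_rot: [0.652, 0.758, -0.0, -0.0]
wrist_force: [-0.3, 0.5, -0.3]
opening: 0.085
finger_force: 0.0
```

Run:
```python
from station import bot,camera,get_calibration
import cv2,pickle
s=bot.sense();print(s['time'],s['tool_pos'],s['eef_rot'],s['qpos'])
c=get_calibration("wrist");im=camera("wrist");cv2.imwrite("pics/w1.png",im[:,:,::-1]);pickle.dump(c,open('w1.pkl','wb'));print(c)
```

```text
1.3 [0.41530189 0.16083712 0.29340706] [ 6.52092203e-01  7.58139666e-01 -2.61833948e-05 -6.89364149e-05] [2.35204390e-01 1.86178950e-01 1.69109195e+00 8.51014946e-05
 1.26444491e+00 8.50640499e-02]
{'fx': 309.2722925336, 'fy': 309.2722925336, 'cx': 314.72181476439437, 'cy': 196.61343053428442, 'view': array([[ 9.88698581e-01,  1.49915896e-01,  5.83545692e-04,
        -4.35561169e-01],
       [-1.41700079e-01,  9.35771901e-01, -3.22880841e-01,
        -3.35478580e-02],
       [-4.89510363e-02,  3.19149141e-01,  9.46439444e-01,
        -4.56820543e-01],
       [ 0.00000000e+00,  0.00000000e+00,  0.00000000e+00,
         1.00000000e+00]])}
```

View pics/w1.png

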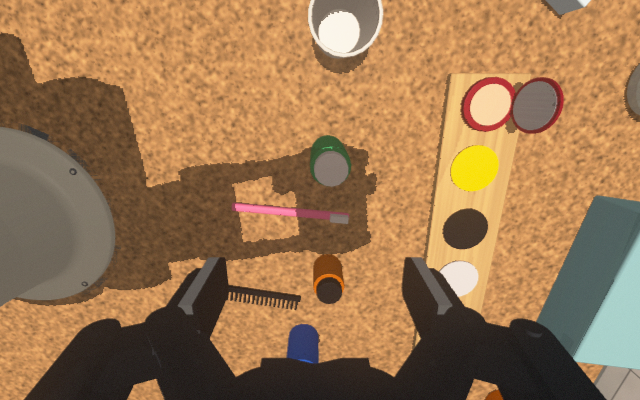

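The wrist view shows the green cap at (331,169), the amber cap at (329,290), the tumbler rim near (346,17), yellow at (475,168), black at (466,229) and the compact at (488,104). I'll turn these into positions.

Run:
```python
from h import *
import pickle
c=pickle.load(open('w1.pkl','rb'));hsv=cv2.cvtColor(cv2.imread('pics/w1.png'),cv2.COLOR_BGR2HSV)
for k,b in dict(yellow=(440,130,510,205),black=(435,200,495,255)).items():
    uv,m,a=blob(hsv,b,*(C[k] if k!='black' else((0,0,0),(179,125,95))));print(k,a,uv.round(1),ray(c,uv,.014)[0].round(4))
uv,m,a=blob(hsv,(300,130,360,190),(0,0,90),(179,70,190));print('greencap',a,uv,ray(c,uv,.106)[0].round(4))
uv,m,a=blob(hsv,(305,265,350,310),(0,0,0),(179,255,75));print('ambercap',a,uv,ray(c,uv,.070)[0].round(4))
print('tumbler',ray(c,(346,17),.09)[0].round(4),'compact',ray(c,(488,104),.021)[0])
print(hsv[229,466],hsv[169,331],hsv[290,329])
```

```text
yellow 1720 [474.2 167.7] [0.6314 0.178  0.014 ]
black 1354 [464.9 228.8] [0.6465 0.0889 0.014 ]
greencap 991 [330.65792129 168.2431887 ] [0.4316 0.1695 0.106 ]
ambercap 504 [328.81746032 290.26785714] [ 0.4603 -0.0044  0.07  ]
tumbler [0.423  0.3126 0.09  ] compact [0.61892354 0.25980527 0.021     ]
[ 14 103  74] [ 12  48 134] [13 92 64]
```

>>> arm_command(motion=[[[0.085,0.0155,0.008,-0.02,0,0,0],[0.085,0,0,-0.04,0,0,0],[0.085,0,0,-0.045,0,0,0],[0.085,0,0,-0.045,0,0,0],[0.085,0,0,-0.045,0,0,0],[0.085,0,0,-0.03,0,0,0],[0.085,0,0,-0.008,0,0,0],[0.03,0,0,0,0,0,0],[0.03,0,0,0,0,0,0],[0.03,0,0,0,0,0,0],[0.03,0,0,0,0,0,0],[0.03,0,0,0,0,0,0]]])

```text
time: 2.55
tool_pos: [0.4311, 0.1708, 0.062]
eef_rot: [0.651, 0.759, 0.001, 0.001]
wrist_force: [-1.9, -0.4, 10.6]
opening: 0.0448
finger_force: 59.6
```

>>> arm_command(motion=[[[0.03,0,0,0.02,0,0,0],[0.03,0,0,0.025,0,0,0],[0.03,0.021,0.001,0,0,0,0],[0.03,0.035,0.0015,0,0,0,0],[0.03,0.04,0.0015,0,0,0,0],[0.03,0.04,0.0015,0,0,0,0],[0.03,0.035,0.0015,0,0,0,0],[0.03,0.02,0.001,0,0,0,0],[0.03,0.01,0,0,0,0,0],[0.03,0,0,-0.01,0,0,0],[0.03,0,0,-0.01,0,0,0],[0.03,0,0,0,0,0,0]]])

```text
time: 3.75
tool_pos: [0.629, 0.1783, 0.0834]
eef_rot: [0.65, 0.76, -0.002, -0.001]
wrist_force: [0.0, 0.7, -1.9]
opening: 0.0449
finger_force: 62.0
```

>>> arm_command(motion=[[[0.03,0.003,0.001,-0.003,0,0,0],[0.03,0,0,-0.003,0,0,0],[0.03,0,0,-0.001,0,0,0],[0.03,0,0,0,0,0,0]]])

```text
time: 4.15
tool_pos: [0.6342, 0.1795, 0.0782]
eef_rot: [0.651, 0.759, -0.0, -0.0]
wrist_force: [-0.2, -0.7, -2.2]
opening: 0.0446
finger_force: 62.0
```

>>> arm_command(motion=[[[0.03,-0.002,0,-0.001,0,0,0],[0.03,0,0,-0.001,0,0,0],[0.03,0,0,-0.0005,0,0,0],[0.03,0,0,0,0,0,0]]])

```text
time: 4.55
tool_pos: [0.6322, 0.1795, 0.0761]
eef_rot: [0.651, 0.759, -0.0, -0.0]
wrist_force: [-3.0, -0.3, 4.1]
opening: 0.0444
finger_force: 62.4
```

>>> arm_command(motion=[[[0.06,0,0,0,0,0,0],[0.085,0,0,0,0,0,0],[0.085,0,0,0,0,0,0],[0.085,0,0,0,0,0,0],[0.085,0,0,0.03,0,0,0],[0.085,0,0,0.05,0,0,0],[0.085,-0.01,0,0.05,0,0,0],[0.085,-0.03,-0.03,0.04,0,0,0],[0.085,-0.035,-0.045,0.03,0,0,0],[0.085,-0.035,-0.045,0.02,0,0,0],[0.085,-0.035,-0.045,0,0,0,0],[0.085,-0.035,-0.04,0,0,0,0]]])

```text
time: 5.75
tool_pos: [0.4761, 0.0033, 0.2795]
eef_rot: [0.65, 0.76, 0.0, 0.001]
wrist_force: [1.2, -1.8, 0.9]
opening: 0.0849
finger_force: 0.0
```

Run:
```python
from station import bot,camera,get_calibration
import cv2,pickle
s=bot.sense();print(s['time'],s['tool_pos'])
c=get_calibration("wrist");im=camera("wrist");cv2.imwrite("pics/w2.png",im[:,:,::-1]);pickle.dump(c,open('w2.pkl','wb'))
```

```text
5.75 [0.47608449 0.00331353 0.27954029]
```

View pics/w2.png

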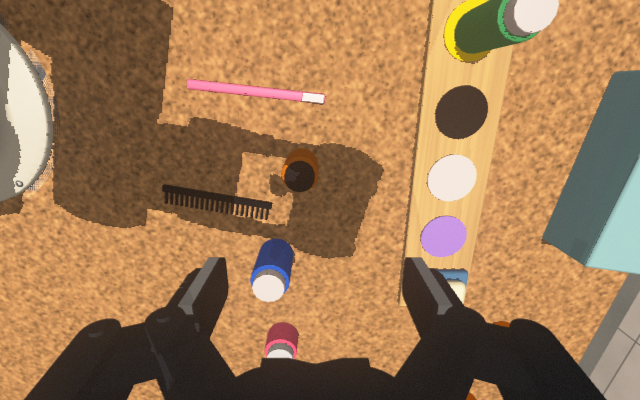

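Green is standing on yellow (cap at 530,12). The blue cap is at (269,287), the amber cap at (300,176) and the pink cap at about (281,352). The coasters black (461,111), white (452,177) and lilac (444,236) are free.

Run:
```python
from h import *
import pickle
c=pickle.load(open('w2.pkl','rb'));hsv=cv2.cvtColor(cv2.imread('pics/w2.png'),cv2.COLOR_BGR2HSV)
for k,b,lo,hi,z in [('black',(432,80,492,142),(0,0,0),(179,130,95),.014),('white',(424,150,480,205),(0,0,150),(179,60,255),.014),('lilac',(415,210,472,262),(120,40,90),(155,255,255),.014),
 ('bluecap',(245,262,295,305),(0,0,150),(179,70,255),.088),('ambercap',(280,150,325,200),(0,0,0),(179,255,80),.07),('greencap',(490,0,565,45),(0,0,150),(179,60,255),.12)]:
    uv,m,a=blob(hsv,b,lo,hi);print(k,a,uv.round(1),ray(c,uv,z)[0].round(4))
print('pinkcap',ray(c,(281,358),.052)[0])
```

```text
black 2107 [461.1 111.8] [0.6465 0.0888 0.014 ]
white 1763 [451.5 177.5] [0.6597 0.0062 0.014 ]
lilac 1445 [443.2 236. ] [ 0.6732 -0.078   0.014 ]
bluecap 700 [267.9 287.5] [ 0.4431 -0.1469  0.088 ]
ambercap 744 [299.3 176.1] [ 0.4613 -0.0076  0.07  ]
greencap 1197 [534.2  13.9] [0.6329 0.1718 0.12  ]
pinkcap [ 0.47295248 -0.29211378  0.052     ]
```

>>> arm_command(motion=[[[0.085,-0.008,-0.035,-0.01,0,0,0],[0.085,-0.01,-0.045,-0.02,0,0,0],[0.085,-0.01,-0.045,-0.02,0,0,0],[0.085,-0.005,-0.025,-0.03,0,0,0],[0.085,0,0,-0.04,0,0,0],[0.085,0,0,-0.045,0,0,0],[0.085,0,0,-0.04,0,0,0],[0.085,0,0,-0.025,0,0,0],[0.085,0,0,-0.0075,0,0,0],[0.085,0,0,0,0,0,0]]])

```text
time: 6.8
tool_pos: [0.444, -0.1449, 0.0412]
eef_rot: [0.651, 0.759, -0.0, -0.001]
wrist_force: [0.0, -0.4, 1.1]
opening: 0.0847
finger_force: 0.0
```

>>> arm_command(motion=[[[0.085,-0.001,-0.002,0,0,0,0],[0.035,0,0,0,0,0,0],[0.035,0,0,0,0,0,0],[0.035,0,0,0,0,0,0],[0.035,0,0,0,0,0,0],[0.035,0,0,0,0,0,0]]])

```text
time: 7.4
tool_pos: [0.4436, -0.1473, 0.0428]
eef_rot: [0.651, 0.76, 0.0, 0.001]
wrist_force: [-2.8, 0.6, 20.3]
opening: 0.0488
finger_force: 58.6
```

>>> arm_command(motion=[[[0.035,0,0,0.02,0,0,0],[0.035,0,0,0.03,0,0,0],[0.035,0.015,0.016,0,0,0,0],[0.035,0.03,0.035,0,0,0,0],[0.035,0.036,0.042,0,0,0,0],[0.035,0.036,0.042,0,0,0,0],[0.035,0.036,0.042,0,0,0,0],[0.035,0.028,0.034,0,0,0,0],[0.035,0.015,0.0175,-0.01,0,0,0],[0.035,0.007,0.008,-0.01,0,0,0],[0.035,0,0,-0.008,0,0,0],[0.035,0,0,0,0,0,0]]])

```text
time: 8.6
tool_pos: [0.6342, 0.0765, 0.0623]
eef_rot: [0.651, 0.759, -0.001, -0.001]
wrist_force: [-0.1, 0.5, -0.8]
opening: 0.049
finger_force: 62.3
```

>>> arm_command(motion=[[[0.035,0.0062,0.0062,0,0,0,0],[0.035,0.0061,0.0063,0,0,0,0],[0.035,0,0,-0.002,0,0,0],[0.035,0,0,-0.0015,0,0,0],[0.035,0,0,0,0,0,0]]])

```text
time: 9.1
tool_pos: [0.6478, 0.0897, 0.06]
eef_rot: [0.651, 0.759, -0.0, -0.0]
wrist_force: [0.3, 0.2, -1.4]
opening: 0.0488
finger_force: 62.3
```

>>> arm_command(motion=[[[0.035,-0.001,-0.0005,-0.001,0,0,0],[0.035,0,0,-0.001,0,0,0],[0.035,0,0,-0.001,0,0,0],[0.035,0,0,0,0,0,0]]])

```text
time: 9.5
tool_pos: [0.647, 0.0893, 0.057]
eef_rot: [0.651, 0.759, -0.0, -0.0]
wrist_force: [-0.1, 0.3, -2.3]
opening: 0.0488
finger_force: 62.3
```

>>> arm_command(motion=[[[0.035,0,0,-0.001,0,0,0],[0.035,0,0,-0.001,0,0,0],[0.035,0,0,0,0,0,0]]])

```text
time: 9.8
tool_pos: [0.6471, 0.0894, 0.0568]
eef_rot: [0.651, 0.759, 0.0, 0.0]
wrist_force: [-9.8, -1.4, 24.8]
opening: 0.0487
finger_force: 64.6
```

>>> arm_command(motion=[[[0.035,0,0,0.001,0,0,0],[0.06,0,0,0,0,0,0],[0.085,0,0,0,0,0,0],[0.085,0,0,0,0,0,0],[0.085,0,0,0.02,0,0,0],[0.085,0,0,0.04,0,0,0],[0.085,-0.005,0,0.045,0,0,0],[0.085,-0.04,-0.02,0.01,0,0,0],[0.085,-0.045,-0.024,0,0,0,0],[0.085,-0.045,-0.024,0,0,0,0],[0.085,-0.04,-0.021,0,0,0,0],[0.085,-0.01,-0.0055,0,0,0,0]]])

```text
time: 11.0
tool_pos: [0.4595, -0.0052, 0.171]
eef_rot: [0.651, 0.759, -0.001, -0.001]
wrist_force: [0.4, 0.5, 0.4]
opening: 0.0848
finger_force: 0.0
```

>>> arm_command(motion=[[[0.085,0.001,-0.001,-0.03,0,0,0],[0.085,0,0,-0.04,0,0,0],[0.085,0,0,-0.04,0,0,0],[0.085,0,0,-0.02,0,0,0],[0.085,0,0,-0.01,0,0,0],[0.085,0,0,0,0,0,0],[0.03,0,0,0,0,0,0],[0.03,0,0,0,0,0,0],[0.03,0,0,0,0,0,0],[0.03,0,0,0,0,0,0],[0.03,0,0,0,0,0,0],[0.03,0,0,0,0,0,0]]])

```text
time: 12.2
tool_pos: [0.4652, -0.0052, 0.0323]
eef_rot: [0.651, 0.759, 0.0, 0.001]
wrist_force: [-3.9, 0.3, 17.5]
opening: 0.043
finger_force: 58.4
```

>>> arm_command(motion=[[[0.03,0,0,0.02,0,0,0],[0.03,0,0,0.025,0,0,0],[0.03,0.015,0.001,0,0,0,0],[0.03,0.03,0.002,0,0,0,0],[0.03,0.035,0.002,0,0,0,0],[0.03,0.035,0.002,0,0,0,0],[0.03,0.035,0.002,0,0,0,0],[0.03,0.03,0.002,0,0,0,0],[0.03,0.015,0.001,-0.015,0,0,0],[0.03,0,0,-0.01,0,0,0],[0.03,0,0,0,0,0,0],[0.03,0,0,0,0,0,0]]])

```text
time: 13.4
tool_pos: [0.6588, 0.0068, 0.0513]
eef_rot: [0.651, 0.759, -0.0, -0.0]
wrist_force: [-0.5, -0.2, 0.1]
opening: 0.0426
finger_force: 61.4
```

>>> arm_command(motion=[[[0.03,0.001,0,-0.002,0,0,0],[0.03,0,0,-0.002,0,0,0],[0.03,0,0,-0.001,0,0,0],[0.03,0,0,0,0,0,0]]])

```text
time: 13.8
tool_pos: [0.6608, 0.0068, 0.0465]
eef_rot: [0.651, 0.759, 0.0, 0.0]
wrist_force: [-1.9, -0.1, 2.6]
opening: 0.0431
finger_force: 61.7
```

>>> arm_command(motion=[[[0.06,0,0,0,0,0,0],[0.085,0,0,0,0,0,0],[0.085,0,0,0,0,0,0],[0.085,0,0,0.02,0,0,0],[0.085,0,0,0.04,0,0,0],[0.085,-0.005,0,0.05,0,0,0],[0.085,-0.03,-0.035,0.04,0,0,0],[0.085,-0.03,-0.04,0.02,0,0,0],[0.085,-0.03,-0.045,0.01,0,0,0],[0.085,-0.035,-0.045,0,0,0,0],[0.085,-0.035,-0.045,0,0,0,0],[0.085,-0.01,-0.03,0,0,0,0]]])

```text
time: 15.0
tool_pos: [0.502, -0.2104, 0.2166]
eef_rot: [0.651, 0.759, -0.0, -0.0]
wrist_force: [1.1, 0.6, 0.7]
opening: 0.0851
finger_force: 0.0
```

Run:
```python
from station import bot,camera,get_calibration
from h import *
import pickle
s=bot.sense();print(s['time'],s['tool_pos'])
c=get_calibration("wrist");im=camera("wrist")[:,:,::-1];cv2.imwrite("pics/w3.png",im);pickle.dump(c,open('w3.pkl','wb'))
print(proj(c,(.472,-.293,.052)),proj(c,(.6735,-.078,.014)))
```

```text
15.0 [ 0.50200053 -0.21041604  0.2165987 ]
(np.float64(274.3399751989418), np.float64(249.67315725706882)) (np.float64(505.7525285772134), np.float64(67.49694912590422))
```

View pics/w3.png

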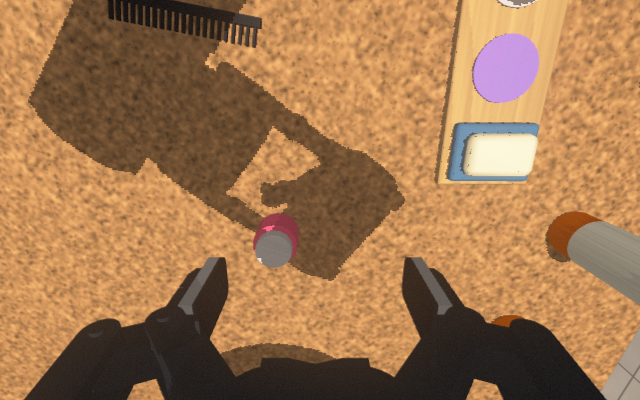

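The pink cap is at (274,249), which matches the predicted pixel, so pink stands at (0.472,-0.293). The lilac coaster is free at (506,68).

>>> arm_command(motion=[[[0.085,-0.015,-0.04,-0.02,0,0,0],[0.085,-0.015,-0.0425,-0.03,0,0,0],[0.085,0,0,-0.04,0,0,0],[0.085,0,0,-0.045,0,0,0],[0.085,0,0,-0.035,0,0,0],[0.085,0,0,-0.02,0,0,0],[0.085,0,0,-0.005,0,0,0],[0.085,0,0,0,0,0,0],[0.085,0,0,0,0,0,0]]])

```text
time: 15.95
tool_pos: [0.4766, -0.2885, 0.0247]
eef_rot: [0.651, 0.759, 0.0, 0.001]
wrist_force: [0.0, -0.3, 0.7]
opening: 0.0848
finger_force: 0.0
```

>>> arm_command(motion=[[[0.085,-0.004,-0.0045,-0.0035,0,0,0],[0.085,0,0,0,0,0,0],[0.035,0,0,0,0,0,0],[0.035,0,0,0,0,0,0],[0.035,0,0,0,0,0,0],[0.035,0,0,0,0,0,0],[0.035,0,0,0,0,0,0]]])

```text
time: 16.65
tool_pos: [0.472, -0.2927, 0.0207]
eef_rot: [0.651, 0.759, -0.0, 0.0]
wrist_force: [-2.6, 0.3, 13.1]
opening: 0.0483
finger_force: 60.2
```

>>> arm_command(motion=[[[0.035,0,0,0.02,0,0,0],[0.035,0,0.01,0.03,0,0,0],[0.035,0.01,0.035,0,0,0,0],[0.035,0.015,0.04,0,0,0,0],[0.035,0.02,0.04,0,0,0,0],[0.035,0.025,0.04,0,0,0,0],[0.035,0.03,0.03,0,0,0,0],[0.035,0.035,0.01,0,0,0,0],[0.035,0.035,0.005,0,0,0,0],[0.035,0.025,0.0045,0,0,0,0],[0.035,0.0065,0,-0.015,0,0,0],[0.035,0,0,-0.01,0,0,0]]])

```text
time: 17.85
tool_pos: [0.6735, -0.0778, 0.0437]
eef_rot: [0.65, 0.76, -0.0, -0.0]
wrist_force: [-0.6, -0.2, -1.8]
opening: 0.0485
finger_force: 62.2
```

>>> arm_command(motion=[[[0.035,0,0,-0.004,0,0,0],[0.035,0,0,-0.0025,0,0,0],[0.035,0,0,-0.001,0,0,0],[0.035,0,0,0,0,0,0]]])

```text
time: 18.25
tool_pos: [0.6731, -0.0783, 0.0379]
eef_rot: [0.651, 0.759, 0.0, 0.0]
wrist_force: [-0.6, -0.6, -0.8]
opening: 0.0484
finger_force: 62.2
```

>>> arm_command(motion=[[[0.035,0,0,-0.0015,0,0,0],[0.035,0,0,-0.001,0,0,0],[0.035,0,0,-0.0007,0,0,0],[0.035,0,0,0,0,0,0]]])

```text
time: 18.65
tool_pos: [0.6735, -0.0781, 0.0348]
eef_rot: [0.651, 0.759, 0.0, 0.0]
wrist_force: [-1.7, 0.3, 4.0]
opening: 0.0485
finger_force: 62.8
```

Pink is in contact with the coaster. I'll release it, rise, and back off to a viewpoint over the row.

>>> arm_command(motion=[[[0.06,0,0,0,0,0,0],[0.085,0,0,0,0,0,0],[0.085,0,0,0,0,0,0],[0.085,0,0,0.02,0,0,0],[0.085,0,0,0.04,0,0,0],[0.085,0,0,0.05,0,0,0],[0.085,-0.02,0,0.05,0,0,0],[0.085,-0.03,0,0.05,0,0,0],[0.085,-0.04,0,0.05,0,0,0],[0.085,-0.03,0,0.04,0,0,0],[0.085,0,0,0.02,0,0,0],[0.085,0,0,0,0,0,0]]])

```text
time: 19.85
tool_pos: [0.5685, -0.0784, 0.3364]
eef_rot: [0.651, 0.759, 0.001, 0.003]
wrist_force: [0.4, 0.1, -0.1]
opening: 0.0847
finger_force: 0.0
```

Run:
```python
from station import bot,camera,get_calibration
from h import *
import pickle
s=bot.sense();print(s['time'],s['tool_pos'])
c=get_calibration("wrist");im=camera("wrist")[:,:,::-1];cv2.imwrite("pics/w4.png",im);pickle.dump(c,open('w4.pkl','wb'))
for n,z,p in [('green',.12,(.632,.178)),('blue',.102,(.6465,.089)),('amber',.084,(.66,.0065)),('pink',.066,(.6735,-.078)),('tumbler',.09,(.423,.3126))]:print(n,np.round(proj(c,(*p,z)),1))
```

```text
19.85 [ 0.56846863 -0.07835883  0.33644245]
green [ 427.7 -101.4]
blue [411.9  18.3]
amber [400.6 102. ]
pink [391.4 169. ]
tumbler [ 207.6 -339.7]
```

View pics/w4.png

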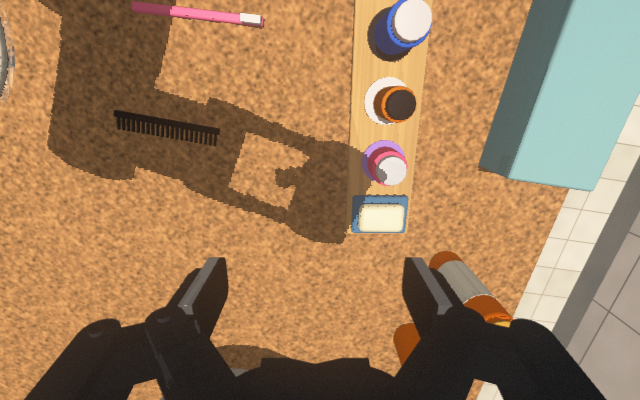

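In the wrist view the blue cap is at (412,19), amber at (398,104) and pink at (391,171). All three are within about 3 px of the predicted centred positions. Green and the tumbler are out of frame, so I'll check them with the scene camera.

Run:
```python
from station import camera,get_calibration
from h import *
c=get_calibration("scene");im=camera("scene")[:,:,::-1].copy()
for z,p in [(.12,(.632,.178)),(.102,(.6465,.089)),(.084,(.66,.0065)),(.066,(.6735,-.078)),(.09,(.423,.3126))]:
    u,v=proj(c,(*p,z));print(u,v);cv2.circle(im,(round(u),round(v)),1,(0,0,255),-1)
cv2.imwrite('pics/s5.png',cv2.resize(im[110:360,220:570],None,fx=2.2,fy=2.2,interpolation=cv2.INTER_CUBIC))
```

```text
340.1384518536489 234.71879522461185
304.15942272786714 213.71825161708637
277.14611555604205 198.51645378857725
254.3223284922091 185.3760647779613
505.8358341106898 256.0823681302159
```

View pics/s5.png

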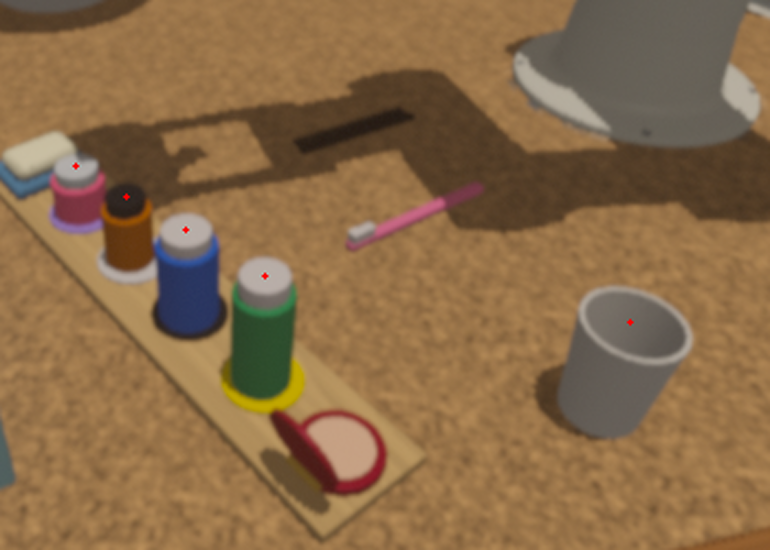

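The crop shows all four bottles upright on their coasters, in the right order from the compact. The cap tops sit on the predicted centres, and the tumbler is standing where it was.

```bash
python3 -c "
from station import finish_job
print(finish_job())"
```

```text
the job is handed in; nothing more can be done
None
```

The job is handed in at about 20 s of the 102 s limit: from the compact, green, blue, amber and pink stand upright on the yellow, black, white and lilac coasters, each within a few millimetres of centre in the last images, and the tumbler was never touched.

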